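# Feed the press mould along the fence and press it down

## Robot

A 6-joint arm with a two-finger parallel gripper is mounted at the origin on a cart in front of the work surface, level with it; the furniture and walls round the work are solid. World frame = base frame: x ahead of the robot, y to its left, z up, the work surface at z = 0. Lengths are in m, angles in degrees, forces in N, time in s.
With the tool pointing down it reaches from about 0.35 to 0.875 m from the base axis. Payload 4.2 kg.
Tool frame: the origin (TCP) lies midway between the tips of the shut fingers; the grasp point (between the pads) lies 19 mm behind it; z points along the fingers, y is the line along which they close (so a half turn about z gives the same grasp; the last joint's range is limited). The gripper opens to 87 mm and grips with 3 to 60 N. Pads are 19 mm wide; open, the fingers measure 117 mm over their backs; the gripper's body (75 mm by 190 mm) begins 51 mm behind the grasp point.
Start: joints at [-52.506, 22.042, 0.453, 0, -68.411, -14.817], TCP at [0.241, -0.577, 0.223] pointing down, gripper open.
Joint ranges: [-179.83, 179.83], [-69.29, 118.12], [-61.27, 80.66], [-181.25, 117.63], [-171.15, -9.14], [-177.46, 177.46]. Speed limits (degrees/s): [159.86, 159.86, 180, 180, 180, 180].

## Interface

Orientations are given as a 3x3 rotation matrix whose columns are the frame's x, y, z axes.
In Python, from station import r, cams gives the robot as it stands.
- The arm moves only by the tool play_rows, never from a script. Its argument "commands" is text: rows parted by semicolons, each of 6 numbers parted by spaces: the shift along the world's x, y, z normalised to -1 to 1, where 1 is 30 mm, then the turn, a rotation vector about the world's x, y, z normalised to -1 to 1, where 1 is 0.15 rad. A call has 1 to 20 rows; each row shifts and turns the commanded pose from where the row before left it; what a row does not reach is not made up. A row lasts 1/10 s, in which the tool goes at most 50 mm and 8.59 degrees, less where a joint would pass 70% of its speed; a pose out of reach is approached as far as the arm can. A call with a number of a shift or a turn outside -1 to 1 is refused whole. A call with a gripper value outside its range is refused whole. "grip" is the finger opening in mm, from 0 to 87, set as the call begins (left out, the last holds). The fingers move at their own pace and stop on an object; the grip force is fixed at half the most. Time passes only in rows, so rows that do not move let the fingers close. It gives the time, the measured TCP pose, the force, the opening and the grip force at its end, in the units of the state.
- r.sense(): the state, without advancing time (a new reading comes with each control period).
- cams.capture(name): name is "scene" or "top" or "wrist"; returns (picture, depth): 420x560x3 uint8, blue, green, red; 420x560 float32, m along the optical axis (not along the pixel's ray), 0 where there is no reading.
- cams.camera_info(name): a dict with "mtx" (3x3 intrinsics, pixels), "k1" (the pictures are not rectified: a ray, as slopes to the right and down, at radius r is drawn at 1 + k1 r^2 times it, then the intrinsics apply), "R" (3x3) and "t" (3): a world point X has camera coordinates R X + t. Camera axes: x right, y down, z forward; pixel columns grow to the right and rows downward; lengths in m; the calibration is good to about 2 mm. A picture is of the moment at which its call begins: read the wrist's pose just before it. camera_info takes no time and is no camera call; for the wrist camera it gives the pose at the moment of the call.
- r.finish_job(): hands the job in; it is judged then, once.
The state is a dict: "time_s": time; "joints": joint angles; "joint_velocities": joint speeds; "effort": joint torques, N m; "tcp_pos": TCP position; "ee_rot": TCP orientation; "wrist_force": force on the tool from outside, world axes, zero at the start; "moment": the same for the moment, N m; "gripper_width": opening from 0.0 (shut) to 1.0 (fully open); "gripper_force": force on a finger pad.
Only numpy, scipy, OpenCV 4.12 (cv2) and the standard library are available. Lean on these libraries where they do the work, as an engineer would, in place of code of your own. Each camera call takes 0.05 s, during which the arm holds its last target. There are 200 camera calls.

## Task

The steel press mould is hot, so move it only with the wooden pusher from the black tray, and keep fingers and arm off it. Slide it flat against the long steel fence before it crosses the dark line on the board, then feed it along the fence, keeping it pressed flat there, right up to the end stop. Then set the pusher's flat sole squarely on the middle of the sprung plate and press until it bottoms out, let it spring back up, and stand the pusher upright on the black tray again, leaving the tin, jar and glass beside the board alone.

Things in the scene. Friction and masses are not known exactly. Their poses are not given: they have to be found in the camera images.
- board: Feed board, fixed: cream board 250 (x) x 385 (y) x 14 mm; origin at the centre of its underside, on the counter; x away from the robot, y to the left = feed direction. Bolted on top: a steel fence along y, inner face at x +75 mm, 20 mm thick, y -187 to +187; a steel end stop across the left end, inner face at y +165 mm, x -80 to +95; tops of both at z 44. Right end and near side are open.
- line (a point): Middle of the dark line, 5 mm wide and flush with the board's top, that runs across the board (along its x) at board y 0. Axes as the board's.
- shelf_edge (a point): A point low on the front edge of the raised shelf that stands behind the board over the back of the counter: front face at world x 0.70 m all along the work, 0.352 to 0.392 m high. Keep the arm's wrist clear of it.
- mould: Press mould, loose, a closed shiny steel box 90 (x) x 110 (y) x 55 mm, about 0.6 kg (varies), with a sprung press plate above it; origin at the centre of its underside, y its long side. It starts on the board right of the dark line, 7 to 30 mm off the fence and slightly skewed. Flat against the fence its origin is at board x +30 mm; at the end stop at board y +110 mm. Its front edge reaches the line at board y -55 mm.
- plate_top (a point): Centre of the upper face of the mould's press plate (80 x 100 x 6 mm, carried on four spring pins). Released, it stands 77 mm above the mould's underside; pressed fully it stands at 63 mm, still above the box. Axes as the mould's.
- plate (a joint): Travel of the press plate, m: 0 released (up), 0.014 bottomed out. The springs need 3 N to start and 9 N at the bottom, and push it back up when released.
- pusher: Wooden pusher, loose, 0.25 kg: square sole 70 x 70 mm with upright sides to z 24 mm, a 54 mm square step to z 30, then an upright handle 44 mm (x) by 26 mm (y) from z 30 to z 108 mm to hold from above across the 26 mm. Origin at the centre of the sole's flat underside, z up.
- tray: Black baking tray, fixed, 242 (x) x 362 (y) mm outside, 220 x 340 mm inside, flat floor 2 mm thick, rim 15 mm high; origin at the centre of its underside, on the counter. The pusher starts upright on its floor.
- tin: Bystander, tin 75 mm across, 110 mm tall, on the counter to the left of the board; origin at the centre of its underside.
- jar: Bystander, jar with a lid, 61 mm across, 86 mm tall, on the counter to the left of the board; origin at the centre of its underside.
- beaker: Bystander, waisted drinking glass 63 mm across, 88 mm tall, on the counter to the left of the board; origin at the centre of its underside.

How it is judged:
By the outcome, as a careful person would: the job done as asked, in the order asked, and still so for the second after the job is handed in, with the robot touching nothing.
It also fails if it takes over 72 s, if anything falls off the work surface, if the arm or the gripper's body presses on something with over 40 N, if the wrist force passes 120 N, or if a joint passes its speed limit or range.

## Working session

There is one attempt and no reset: what is moved stays moved. The work goes in short steps, Python scripts to look and compute and a tool call to move; the robot and the scene stay as the last step left them, time stands still between calls to the robot, and variables do not carry over. Pictures are saved under pics/ and viewed, at most 10 in all, crops included, and the job is handed in when it is done.

Besides the shell and the picture viewer there is one more tool, called after "Request:" by a JSON object that holds its "fn" and its "kwargs". play_rows: Moves the arm, as the interface text tells. Scaled input: -1 to 1 covers 30 mm each way for a shift and 0.15 rad each way for a turn. Its arguments: {"type":"object","properties":{"commands":{"type":"string"},"grip":{"type":"number"}},"required":["commands"]}

```bash
mkdir -p pics; ls; cat > h.py <<'E'
import numpy as np, cv2
from station import r, cams
def cap(name, fn=None):
    ci=cams.camera_info(name); im,d=cams.capture(name)
    if fn: cv2.imwrite('pics/'+fn,im)
    return ci,im,d
def cloud(ci,d):
    K=np.array(ci['mtx']);R=np.array(ci['R']);t=np.array(ci['t'])
    v,u=np.mgrid[0:d.shape[0],0:d.shape[1]]
    p=cv2.undistortPoints(np.stack([u.ravel(),v.ravel()],1).astype(np.float64)[:,None],K,np.array([ci['k1'],0,0,0.]))[:,0]
    z=d.ravel().astype(float)
    c=np.c_[p*z[:,None],z]
    X=(c-t)@R
    X[z==0]=np.nan
    return X.reshape(d.shape+(3,))
E
python3 - <<'E'
from h import *
s=r.sense(); print({k:np.round(v,3) if not isinstance(v,str) else v for k,v in s.items()})
for n in ('top','scene'):
    ci,im,d=cap(n,n+'0.png'); np.savez(n+'0.npz',X=cloud(ci,d),im=im)
    print(n,ci['t'],ci['k1'],np.round(ci['R'],2).tolist(), np.round(-np.array(ci['R']).T@ci['t'],3))
E
```

```text
pics
{'time_s': np.float64(0.0), 'joints': array([-5.2507e+01,  2.2092e+01,  3.7900e-01, -3.0000e-02, -6.8410e+01,
       -1.4817e+01]), 'joint_velocities': array([-0.035,  0.038,  0.071,  0.063,  0.   , -0.074]), 'effort': array([-1.0000e-03, -3.9067e+01,  1.8740e+01,  4.2200e+00,  1.1000e-02,
       -0.0000e+00]), 'tcp_pos': array([ 0.241, -0.576,  0.221]), 'ee_rot': array([[-0.923, -0.385, -0.001],
       [-0.385,  0.923,  0.002],
       [ 0.   ,  0.002, -1.   ]]), 'wrist_force': array([-0.163,  0.017, -0.341]), 'moment': array([0.022, 0.022, 0.017]), 'gripper_force': np.float64(0.0), 'gripper_width': np.float64(1.003)}
top [-0.08441491  0.55601607  1.72806663] 0.014607934792315288 [[0.22, -0.98, -0.01], [-0.77, -0.17, -0.62], [0.6, 0.14, -0.79]] [-0.593 -0.24   1.701]
scene [0.40215742 0.39019195 1.72944171] -0.1518550269820043 [[-0.64, -0.77, -0.02], [-0.39, 0.34, -0.85], [0.66, -0.54, -0.52]] [-0.738  1.106  1.24 ]
```

View pics/top0.png

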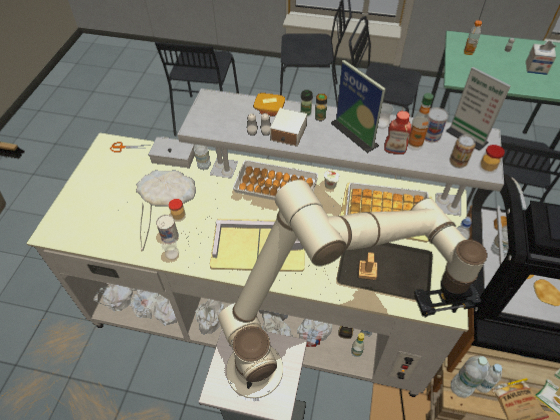

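View pics/scene0.png

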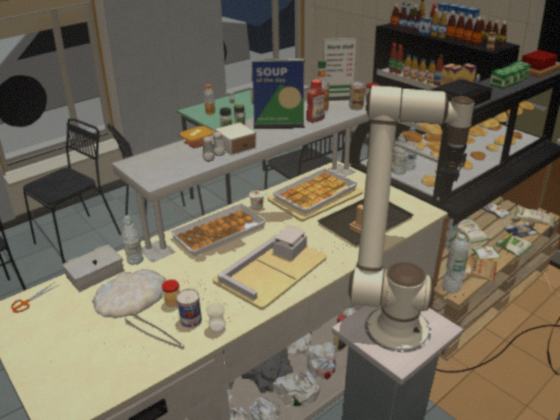

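The top view shows the tray at about (385,268) with the pusher at (368,263), and the board at (258,245); the arm hides the mould there. The scene view shows the mould at (290,243), near the fence, with the tin, jar and glass at (190,308), (171,293) and (216,317).

```bash
python3 - <<'E'
from h import *
T=np.load('top0.npz');S=np.load('scene0.npz')
def q(Z,n,u0,u1,v0,v1,z0,z1):
    X=Z['X'][v0:v1,u0:u1].reshape(-1,3); m=(X[:,2]>z0)&(X[:,2]<z1); P=X[m]
    if len(P)<4: print(n,len(P));return
    rr=cv2.minAreaRect(P[:,:2].astype(np.float32)*1000)
    print(n,len(P),'med',np.round(np.median(P,0),4),'min',np.round(P.min(0),3),'max',np.round(P.max(0),3),'rect',np.round(rr[0],1),np.round(rr[1],1),round(rr[2],2))
q(T,'pusher top T',350,385,245,285,.10,.125)
q(T,'pusher all T',350,385,245,285,.021,.125)
q(S,'pusher S',340,372,200,240,.021,.125)
q(S,'mould top S',265,315,222,265,.08,.105)
q(S,'mould mid S',265,315,222,265,.05,.08)
q(T,'board T',205,310,218,275,.009,.02)
q(T,'fence T',205,310,215,275,.036,.05)
q(S,'board S',215,330,225,305,.009,.02)
q(S,'fence S',215,330,225,305,.036,.05)
q(T,'tray floor',335,440,240,300,-.003,.005)
q(T,'tray rim',335,440,240,300,.008,.019)
q(T,'byst T',150,190,195,265,.02,.13)
q(T,'tin',155,180,210,245,.09,.13)
q(T,'jar',165,190,195,220,.07,.1)
q(T,'glass',160,182,240,262,.03,.1)
ci=cams.camera_info('wrist');print(np.round(ci['R'],3).tolist(),np.round(-np.array(ci['R']).T@ci['t'],3),ci['mtx'],ci['k1'])
b=T['im'].astype(int); X=T['X']
m=(X[...,2]>.009)&(X[...,2]<.02); m[:215]=0;m[280:]=0;m[:,:205]=0;m[:,310:]=0
dk=m&(b.sum(2)<350); print('dark',X[dk][:, :].round(3)[:40].tolist())
E
```

```text
pusher top T 68 med [ 0.4753 -0.3414  0.1087] min [ 0.456 -0.354  0.1  ] max [ 0.501 -0.328  0.118] rect [ 477.9 -340.9] [45.8 23.3] 5.29
pusher all T 321 med [ 0.4647 -0.34    0.0352] min [ 0.435 -0.378  0.021] max [ 0.515 -0.305  0.118] rect [ 476.7 -341.6] [78.7 68.8] 5.74
pusher S 158 med [ 0.489  -0.3266  0.0583] min [ 0.462 -0.355  0.021] max [ 0.515 -0.302  0.11 ] rect [ 495.2 -318.8] [45.1 57.2] 43.65
mould top S 327 med [ 0.5495 -0.0009  0.0886] min [ 0.497 -0.065  0.08 ] max [0.607 0.056 0.097] rect [552.3  -2.4] [ 86.2 108.8] 18.27
mould mid S 267 med [0.5231 0.031  0.0658] min [ 0.487 -0.067  0.05 ] max [0.612 0.06  0.08 ] rect [549.   -3.7] [ 95.8 123.8] 16.24
board T 1882 med [0.4728 0.1734 0.0145] min [ 0.346 -0.102  0.009] max [0.647 0.378 0.02 ] rect [501.4 135.3] [278.6 439.2] 11.09
fence T 390 med [0.5682 0.2454 0.0428] min [ 0.398 -0.068  0.036] max [0.615 0.316 0.05 ] rect [539.1 132. ] [179.5 367.2] 18.12
board S 2547 med [0.4891 0.1354 0.0127] min [ 0.359 -0.232  0.009] max [0.893 0.328 0.02 ] rect [549.6 101.5] [478.7 504.9] 48.14
fence S 565 med [0.5664 0.204
[... 1214 characters left out ...]
.213, 0.017], [0.581, 0.201, 0.013], [0.581, 0.187, 0.018], [0.581, 0.179, 0.02], [0.601, 0.082, 0.014], [0.571, 0.128, 0.019], [0.57, 0.128, 0.014], [0.566, 0.127, 0.013], [0.556, 0.124, 0.02], [0.556, 0.124, 0.011], [0.549, 0.122, 0.015], [0.496, 0.282, 0.017], [0.508, 0.116, 0.015], [0.504, 0.115, 0.014], [0.499, 0.114, 0.014], [0.493, 0.112, 0.016], [0.487, 0.111, 0.019], [0.483, 0.11, 0.016], [0.455, 0.103, 0.015], [0.446, 0.105, 0.013], [0.356, 0.264, 0.016], [0.361, 0.254, 0.011], [0.362, 0.246, 0.013], [0.364, 0.238, 0.013], [0.362, 0.228, 0.019], [0.367, 0.226, 0.011], [0.38, 0.138, 0.014], [0.384, 0.135, 0.009], [0.383, 0.126, 0.013], [0.412, -0.024, 0.012], [0.412, -0.041, 0.018]]
```

Request:
{"fn": "play_rows", "kwargs": {"commands": "0.3 0.95 0.3 0 0 -0.1;0.3 0.95 0.3 0 0 -0.1;0.3 0.95 0.3 0 0 -0.1;0.3 0.95 0.3 0 0 -0.1;0.3 0.95 0.3 0 0 -0.1;0.3 0.95 0.3 0 0 -0.1;0.3 0.95 0.3 0 0 -0.1;0.3 0.95 0.3 0 0 -0.1;0.3 0.95 0.3 0 0 -0.1;0.3 0.95 0.3 0 0 -0.1;0.3 0.95 0.3 0 0 -0.1;0.3 0.95 0.3 0 0 -0.1;0.3 0.95 0.3 0 0 -0.1;0.3 0.95 0.3 0 0 -0.1;0.3 0.95 0.3 0 0 -0.1;0.3 0.95 0.3 0 0 -0.1;0 0 0 0 0 0;0 0 0 0 0 0;0 0 0 0 0 0"}}

```text
time_s: 2.0
tcp_pos: [0.3845, -0.121, 0.366]
ee_rot: [[-0.988, -0.155, -0.001], [-0.155, 0.988, 0.0], [0.001, 0.0, -1.0]]
wrist_force: [-0.2, -0.4, -0.0]
gripper_width: 1.001
gripper_force: 0.0
```

```bash
python3 - <<'E'
from h import *
s=r.sense(); print(s['tcp_pos'],s['time_s'])
ci,im,d=cap('wrist','w1.png'); np.savez('w1.npz',X=cloud(ci,d),im=im,K=ci['mtx'],R=ci['R'],t=ci['t'],k1=ci['k1'])
ci,im,d=cap('top'); np.savez('top1.npz',X=cloud(ci,d),im=im)
E
```

```text
[ 0.38450336 -0.12100647  0.36597939] 2.0
```

View pics/w1.png

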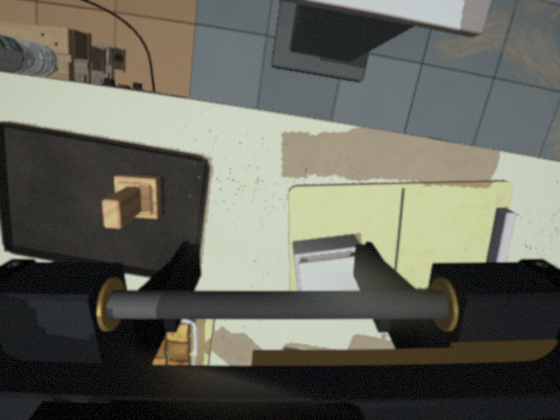

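The wrist view has the image downward direction away from the robot. It shows the pusher (sole about (137,197), handle top (118,210)), the board's near edge at row ~186, the line at (400,190–265), the stop at (503,235) and part of the mould at (330,265).

```bash
python3 - <<'E'
from h import *
W=np.load('w1.npz'); X=W['X']; im=W['im'].astype(int)
T=np.load('top1.npz')
def rect(P,n):
    rr=cv2.minAreaRect(P[:,:2].astype(np.float32)*1000); print(n,len(P),'rect',np.round(rr[0],1),np.round(rr[1],1),round(rr[2],2),'z',np.round(np.median(P[:,2]),4))
def sel(X,u0,u1,v0,v1,z0,z1):
    P=X[v0:v1,u0:u1].reshape(-1,3); return P[(P[:,2]>z0)&(P[:,2]<z1)]
rect(sel(X,90,170,165,235,.1,.12),'handle top')
rect(sel(X,90,170,165,235,.021,.029),'sole top')
rect(sel(X,90,170,165,235,.015,.12),'pusher all')
rect(sel(X,285,380,225,290,.083,.1),'plate partial')
# rays onto plane helper
def unproj(u,v,z):
    p=cv2.undistortPoints(np.array([[[u,v]]],float),W['K'],np.array([float(W['k1']),0,0,0]))[0,0]
    dr=W['R'].T@np.array([p[0],p[1],1]); c=-W['R'].T@W['t']; return c+dr*(z-c[2])/dr[2]
g=im.sum(2)
# line: darkest per row
L=[]
for v in range(192,262,3):
    row=g[v,390:412].astype(float); w=np.clip(np.median(row)-row-20,0,None)
    if w.sum()>0: L.append(unproj(390+(w*np.arange(22)).sum()/w.sum(),v,.014))
L=np.array(L); vx,vy,x0,y0=cv2.fitLine(L[:,:2].astype(np.float32),cv2.DIST_HUBER,0,.001,.001).ravel()
print('line ang',np.degrees(np.arctan2(vy,vx)),x0,y0, 'ends',L[0],L[-1])
# near edge of board: first col-wise transition to yellow (low blue vs red)
yel=(im[...,2]-im[...,0])
E_=[]
for u in list(range(300,390,4))+list(range(412,485,4)):
    col=yel[172:200,u].astype(float); k=np.argmax(np.diff(col)); E_.append((u,172+k+.5))
print(E_[::6])
print(yel[172:200,340].tolist())
Ew=np.array([unproj(u,v,.014) for u,v in E_]);vx,vy,a,b=cv2.fitLine(Ew[:,:2].astype(np.float32),cv2.DIST_HUBER,0,.001,.001).ravel()
print('near ang',np.degrees(np.arctan2(vy,vx)),a,b)
# top camera: plate, fence, stop
TX=T['X']
m=(TX[...,2]>.084)&(TX[...,2]<.098)&(TX[...,0]>.47)&(TX[...,0]<.64)&(TX[...,1]>-.08)&(TX[...,1]<.08); rect(TX[m],'plate top-cam')
m=(TX[...,2]>.039)&(TX[...,2]<.048)&(TX[...,0]>.54)&(TX[...,0]<.66)&(TX[...,1]>.08)&(TX[...,1]<.28); P=TX[m]; rect(P,'fence top')
m=(TX[...,2]>.039)&(TX[...,2]<.048)&(TX[...,0]>.38)&(TX[...,0]<.53)&(TX[...,1]>.2)&(TX[...,1]<.34); P=TX[m]; rect(P,'stop top')
m=(X[...,2]>.039)&(X[...,2]<.048)&(X[...,0]>.38)&(X[...,0]<.53)&(X[...,1]>.2)&(X[...,1]<.34); P=X[m]; rect(P,'stop wr')
cv2.imwrite('pics/top1c.png',cv2.resize(T['im'][170:300,190:450],(780,390),interpolation=cv2.INTER_CUBIC))
m=(X[...,2]<.006)&(X[...,1]<-.18)&(X[...,0]<.66)&(X[...,0]>.3)&(g<220); rect(X[m],'tray floor')
E
```

```text
handle top 579 rect [ 482.6 -341.7] [43.7 25.5] 5.59 z 0.1085
sole top 563 rect [ 483.7 -342.1] [70.4 70.2] 6.3 z 0.025
pusher all 2317 rect [ 483.7 -342. ] [70.4 70.4] 6.3 z 0.0476
plate partial 1731 rect [540.7 -16.3] [58.9 91.1] 16.13 z 0.0907
line ang 10.500689 0.46532804 0.10640633 ends [0.40775526 0.09573484 0.014     ] [0.53442733 0.11914514 0.014     ]
[(300, np.float64(184.5)), (324, np.float64(184.5)), (348, np.float64(183.5)), (372, np.float64(183.5)), (416, np.float64(182.5)), (440, np.float64(182.5)), (464, np.float64(181.5))]
[32, 33, 35, 33, 29, 16, 11, 8, 9, 7, 9, 15, 28, 41, 44, 44, 46, 45, 43, 45, 43, 42, 42, 43, 45, 45, 43, 43]
near ang -79.97187 0.40686187 0.010531594
plate top-cam 338 rect [547.8  -7.7] [84.7 99.7] 16.39 z 0.0914
fence top 21 rect [587.3 181. ] [ 28.3 199.5] 12.07 z 0.0431
stop top 74 rect [473.  285.3] [116.   18.5] 11.5 z 0.0437
stop wr 573 rect [449.9 280.2] [90.5 21. ] 10.37 z 0.0432
tray floor 20417 rect [ 469.8 -531.1] [596.5 318.8] 83.98 z 0.001
```

View pics/top1c.png

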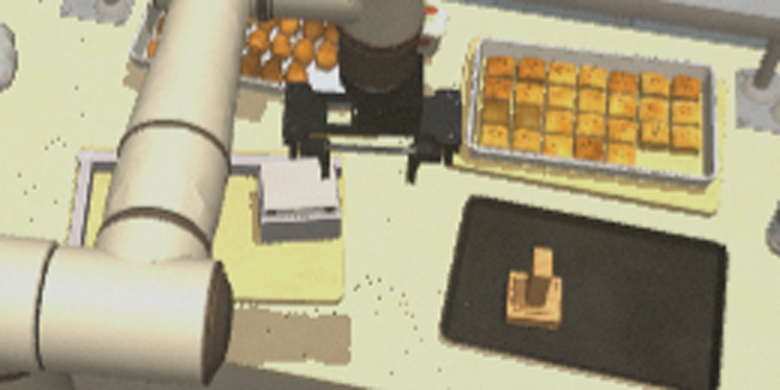

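Board yaw is about 10.3°. In board axes the mould is at about (+10.6, −126.5) mm with +6° skew, and the pusher is at world (0.4836, −0.342), yaw 6.3°. The crop confirms the layout, with the pusher upright on the tray. I'll grasp it now.

Request:
{"fn": "play_rows", "kwargs": {"commands": "0.41 -0.92 -0.85 0 0 -0.04;0.41 -0.92 -0.85 0 0 -0.04;0.41 -0.92 -0.85 0 0 -0.04;0.41 -0.92 -0.85 0 0 -0.04;0.41 -0.92 -0.85 0 0 -0.04;0.41 -0.92 -0.85 0 0 -0.04;0.41 -0.92 -0.85 0 0 -0.04;0.41 -0.92 -0.85 0 0 -0.04;0 0 0 0 0 0;0 0 -0.6 0 0 0;0 0 -0.6 0 0 0;0 0 -0.6 0 0 0;0 0 -0.6 0 0 0;0 0 -0.6 0 0 0;0 0 0 0 0 0;0 0 0 0 0 0"}}

```text
time_s: 3.7
tcp_pos: [0.4833, -0.3418, 0.0733]
ee_rot: [[-0.994, -0.108, 0.0], [-0.108, 0.994, -0.001], [-0.0, -0.001, -1.0]]
wrist_force: [0.9, 0.6, 0.3]
gripper_width: 0.999
gripper_force: 0.0
```

Request:
{"fn": "play_rows", "kwargs": {"commands": "0 0 0 0 0 0;0 0 0 0 0 0;0 0 0 0 0 0;0 0 0 0 0 0;0 0 0 0 0 0;0 0 0 0 0 0;0 0 0 0 0 0;0 0 0 0 0 0", "grip": 15}}

```text
time_s: 4.5
tcp_pos: [0.4834, -0.3414, 0.0725]
ee_rot: [[-0.994, -0.108, -0.0], [-0.108, 0.994, 0.0], [0.0, 0.0, -1.0]]
wrist_force: [0.5, 0.7, -0.1]
gripper_width: 0.357
gripper_force: 0.0
```

Request:
{"fn": "play_rows", "kwargs": {"commands": "0 0 0 0 0 0;0 0 0 0 0 0;0 0 0 0 0 0;0 0 0 0 0 0"}}

```text
time_s: 4.9
tcp_pos: [0.4834, -0.3415, 0.0725]
ee_rot: [[-0.994, -0.108, -0.0], [-0.108, 0.994, -0.0], [0.0, 0.0, -1.0]]
wrist_force: [-0.6, -0.7, -0.1]
gripper_width: 0.295
gripper_force: 29.8
```

Request:
{"fn": "play_rows", "kwargs": {"commands": "0 0 0.7 0 0 0;0 0 0.7 0 0 0;0 0 0.6 0 0 0;-0.26 0.95 0 0 0 0.04;-0.26 0.95 0 0 0 0.04;-0.26 0.95 0 0 0 0.04;-0.26 0.95 0 0 0 0.04;-0.26 0.95 0 0 0 0.04;0 0.95 0 0 0 0.05;0 0.95 0 0 0 0.05;0 0.95 0 0 0 0.05;0 0.95 0 0 0 0.05;0 0.95 0 0 0 0.05;0 0.95 0 0 0 0.05;0 0 0 0 0 0;0 0 -0.5 0 0 0;0 0 -0.5 0 0 0;0 0 -0.5 0 0 0;0 0 0 0 0 0;0 0 0 0 0 0"}}

```text
time_s: 6.9
tcp_pos: [0.4441, -0.0284, 0.0875]
ee_rot: [[-0.983, -0.181, -0.001], [-0.181, 0.983, -0.0], [0.001, -0.0, -1.0]]
wrist_force: [0.1, 0.4, -1.9]
gripper_width: 0.296
gripper_force: 30.0
```

```bash
python3 - <<'E'
from h import *
ci,im,d=cap('scene'); X=cloud(ci,d)
cv2.imwrite('pics/s2c.png',cv2.resize(im[190:320,200:360],(800,650))[:600])
th=np.radians(10.3);ex=np.array([np.cos(th),np.sin(th)]);ey=np.array([-ex[1],ex[0]])
m=(X[...,2]>.085)&(X[...,2]<.097)&(X[...,0]>.47)&(X[...,0]<.64)&(X[...,1]>-.09)&(X[...,1]<.09); P=X[m]
rr=cv2.minAreaRect(P[:,:2].astype(np.float32)*1000);print('plate',len(P),rr)
s=r.sense();p=s['tcp_pos'];print(p,'board xy',p[:2]@ex-.527,p[:2]@ey-.021,s['wrist_force'])
E
```

```text
plate 171 ((549.1422729492188, -2.469146728515625), (85.34185028076172, 105.67170715332031), 15.237638473510742)
[ 0.44451532 -0.0282011   0.08790094] board xy -0.09469044677755145 -0.1282269648971919 [ 0.68159157  0.51565608 -1.29148622]
```

View pics/s2c.png

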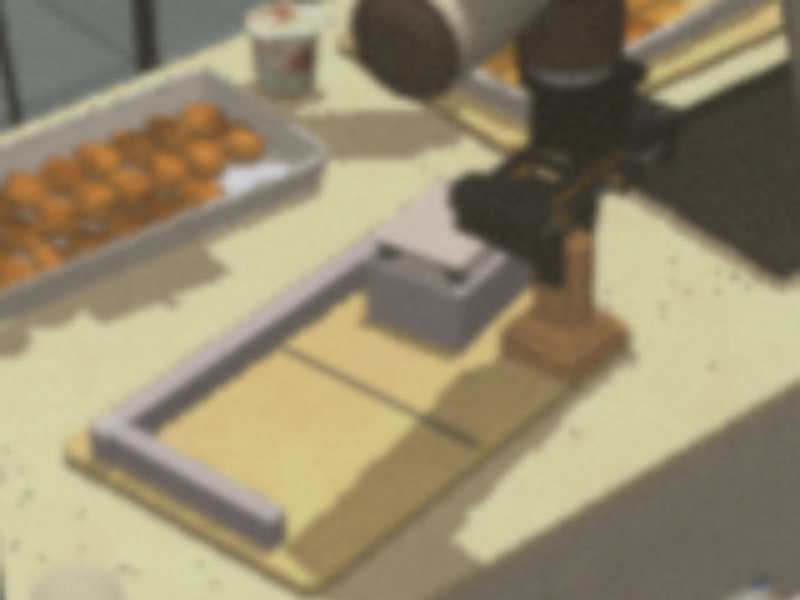

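The pusher stands in front of the mould's near face (pusher at (570,340) in the crop, mould edge at (460,330)). I'll push toward the fence.

Request:
{"fn": "play_rows", "kwargs": {"commands": "0.16 0.03 0 0 0 0;0.16 0.03 0 0 0 0;0.16 0.03 0 0 0 0;0.16 0.03 0 0 0 0;0.13 0.024 0 0 0 0;0.13 0.024 0 0 0 0;0.13 0.024 0 0 0 0;0.13 0.024 0 0 0 0;0.13 0.024 0 0 0 0;0.1 0.018 0 0 0 0;0 0 0 0 0 0;0 0 0 0 0 0"}}

```text
time_s: 8.15
tcp_pos: [0.4865, -0.0202, 0.0876]
ee_rot: [[-0.983, -0.182, 0.001], [-0.182, 0.983, 0.0], [-0.001, -0.0, -1.0]]
wrist_force: [-0.8, -0.3, -2.3]
gripper_width: 0.299
gripper_force: 30.0
```

Request:
{"fn": "play_rows", "kwargs": {"commands": "0.05 0.009 0 0 0 0;0.05 0.009 0 0 0 0;0 0 0 0 0 0"}}

```text
time_s: 8.45
tcp_pos: [0.4891, -0.0197, 0.0875]
ee_rot: [[-0.983, -0.182, 0.0], [-0.182, 0.983, -0.0], [-0.0, -0.0, -1.0]]
wrist_force: [-2.3, -0.2, -2.1]
gripper_width: 0.295
gripper_force: 30.0
```

Request:
{"fn": "play_rows", "kwargs": {"commands": "0.05 0.009 0 0 0 0;0.05 0.009 0 0 0 0;0 0 0 0 0 0"}}

```text
time_s: 8.75
tcp_pos: [0.4907, -0.0195, 0.0872]
ee_rot: [[-0.983, -0.182, -0.004], [-0.182, 0.983, -0.001], [0.004, -0.0, -1.0]]
wrist_force: [-5.4, -0.5, -0.5]
gripper_width: 0.295
gripper_force: 30.0
```

Request:
{"fn": "play_rows", "kwargs": {"commands": "0.05 0.009 0 0 0 0;0.05 0.009 0 0 0 0;0 0 0 0 0 0"}}

```text
time_s: 9.05
tcp_pos: [0.4923, -0.0195, 0.0869]
ee_rot: [[-0.983, -0.181, -0.007], [-0.181, 0.983, -0.002], [0.007, -0.0, -1.0]]
wrist_force: [-6.5, -1.5, 0.4]
gripper_width: 0.297
gripper_force: 30.0
```

```bash
python3 - <<'E'
from h import *
th=np.radians(10.3);ex=np.array([np.cos(th),np.sin(th)]);ey=np.array([-ex[1],ex[0]])
s=r.sense();p=s['tcp_pos'];print(p,'board xy',p[:2]@ex-.527,p[:2]@ey-.021,s['wrist_force'],s['moment'])
for n in('scene','top'):
    ci,im,d=cap(n); X=cloud(ci,d)
    if n=='scene': cv2.imwrite('pics/s3c.png',cv2.resize(im[190:320,200:360],(800,650),interpolation=cv2.INTER_CUBIC)[:600])
    m=(X[...,2]>.085)&(X[...,2]<.097)&(X[...,0]>.47)&(X[...,0]<.66)&(X[...,1]>-.09)&(X[...,1]<.09); P=X[m]
    rr=cv2.minAreaRect(P[:,:2].astype(np.float32)*1000);print(n,'plate',len(P),rr, np.array(rr[0])/1000@np.c_[ex,ey]-[.527,.021])
E
```

```text
[ 0.49232492 -0.01950241  0.08689915] board xy -0.04609595556300744 -0.12821691174125757 [-6.47837703 -1.51373412  0.38820428] [-0.56453699  2.27841717 -0.01378876]
scene plate 140 ((536.7797241210938, 15.470062255859375), (142.77490234375, 55.198341369628906), 11.930777549743652) [ 0.00389562 -0.10175664]
top plate 14 ((531.0947875976562, 6.5003509521484375), (128.78858947753906, 85.57374572753906), 64.21182250976562) [-0.00330151 -0.10956533]
```

View pics/s3c.png

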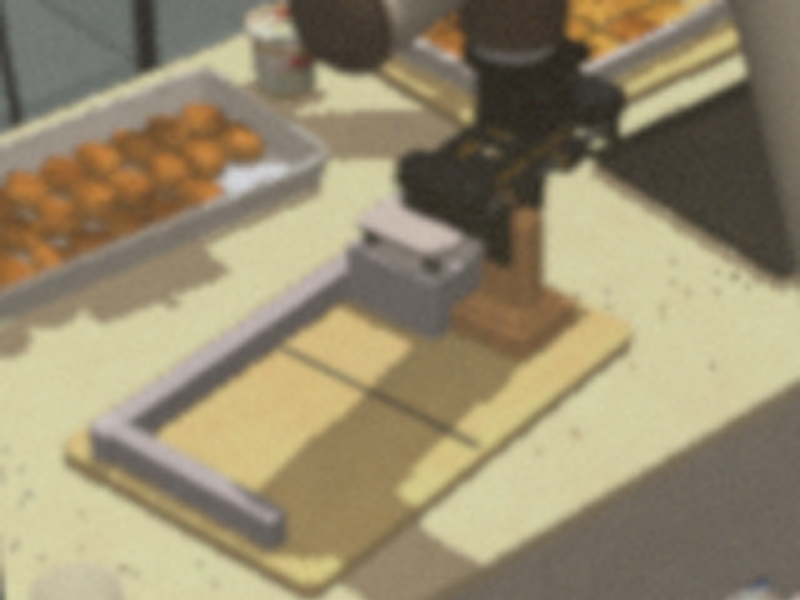

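The mould is now against the fence (mould at (410,270) in the crop). The rise in force was soft, so the pusher may have pivoted in the pads. I'll back off and check its tilt.

Request:
{"fn": "play_rows", "kwargs": {"commands": "-0.2 -0.036 0 0 0 0;-0.4 -0.072 0.1 0 0 0;-0.6 -0.108 0.3 0 0 0;-0.6 -0.108 0.5 0 0 0;0 0 0 0 0 0;0 0 0 0 0 0"}}

```text
time_s: 9.75
tcp_pos: [0.4421, -0.0279, 0.1156]
ee_rot: [[-0.983, -0.182, 0.004], [-0.182, 0.983, 0.001], [-0.005, 0.0, -1.0]]
wrist_force: [0.5, -0.2, -2.3]
gripper_width: 0.293
gripper_force: 30.0
```

```bash
python3 - <<'E'
from h import *
th=np.radians(10.3);ex=np.array([np.cos(th),np.sin(th)]);ey=np.array([-ex[1],ex[0]])
s=r.sense();p=s['tcp_pos'];print(p,'board xy',p[:2]@ex-.527,p[:2]@ey-.021,s['wrist_force'],s['moment'])
ci,im,d=cap('wrist','w4.png'); X=cloud(ci,d); np.savez('w4.npz',X=X,im=im)
Q=X.reshape(-1,3).copy(); xy=(Q[:,:2]-p[:2])@np.c_[ex,ey]; zz=Q[:,2]-p[2]
m=(abs(xy[:,0])<.045)&(abs(xy[:,1])<.045)&(zz>-.06)&(zz<-.03)
A=np.c_[xy[m],zz[m]]*1000; print(len(A)); 
h,e=np.histogram(A[:,2],15);print(h.tolist(),e.round(1).tolist())
a=A[(A[:,0]<-28)&(A[:,2]>-52)]
c,*_=np.linalg.lstsq(np.c_[a[:,:2],np.ones(len(a))],a[:,2],rcond=None);print('sole-top plane slopes deg',np.degrees(c[:2]),c,len(a))
for n in('scene','top'):
    ci,im,d=cap(n); X=cloud(ci,d)
    m=(X[...,2]>.087)&(X[...,2]<.096)&(X[...,0]>.51)&(X[...,0]<.64)&(X[...,1]>-.06)&(X[...,1]<.09); P=X[m]
    if len(P)>20:
        rr=cv2.minAreaRect(P[:,:2].astype(np.float32)*1000);print(n,'plate',len(P),rr, np.array(rr[0])/1000@np.c_[ex,ey]-[.527,.021])
E
```

```text
[ 0.44212609 -0.02792533  0.11558029] board xy -0.09699186731693993 -0.1275284376137601 [ 0.51319397 -0.15684038 -2.26341075] [-0.0337445  -0.03768928  0.00727217]
5330
[43, 82, 61, 53, 110, 465, 2025, 134, 305, 1793, 117, 27, 37, 36, 42] [-60.0, -58.0, -56.0, -54.0, -52.0, -50.0, -48.0, -46.0, -44.0, -42.0, -40.0, -38.0, -36.0, -34.0, -32.0, -30.0]
sole-top plane slopes deg [21.20974042  0.07613844] [ 3.70179804e-01  1.32886653e-03 -3.53257910e+01] 1426
scene plate 195 ((568.1578979492188, 2.272968292236328), (85.17090606689453, 95.68749237060547), 7.063327312469482) [ 0.03240847 -0.12035155]
```

View pics/w4.png

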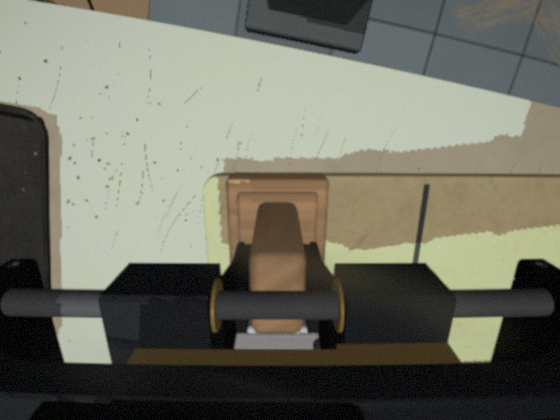

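The histogram of relative heights has sharp peaks at about −47 and −41 mm, so the pusher sits upright in the grip. In the wrist view the pusher is centred at (278,240) with the line at (425,215). Next is the move to behind the mould.

Request:
{"fn": "play_rows", "kwargs": {"commands": "0.16 -0.86 0 0 0 0;0.16 -0.86 0 0 0 0;0.16 -0.86 0 0 0 0;0.16 -0.86 0 0 0 0;0 0 0 0 0 0;0.94 0.17 0 0 0 0;0.94 0.17 0 0 0 0;0.94 0.17 0 0 0 0;0.94 0.17 0 0 0 0;0 0 0 0 0 0;0 0 -0.47 0 0 0;0 0 -0.47 0 0 0;0 0 0 0 0 0;0 0 0 0 0 0"}}

```text
time_s: 11.3
tcp_pos: [0.5728, -0.1109, 0.086]
ee_rot: [[-0.983, -0.182, -0.001], [-0.182, 0.983, -0.0], [0.001, -0.0, -1.0]]
wrist_force: [0.4, -0.8, -2.1]
gripper_width: 0.293
gripper_force: 30.0
```

```bash
cat >> h.py <<'E'
th=np.radians(10.3);ex=np.array([np.cos(th),np.sin(th)]);ey=np.array([-ex[1],ex[0]]);B=np.c_[ex,ey];O=np.array([.527,.021])
def tcp():
    s=r.sense();p=s['tcp_pos'];print('t',s['time_s'],'tcp',p.round(4),'board',(p[:2]@B-O).round(4),'F',np.round(s['wrist_force'],1),'M',np.round(s['moment'],2));return p
def plate(names=('scene','top'),save=None):
    for n in names:
        ci,im,d=cap(n); X=cloud(ci,d); b=X[...,:2]@B-O
        if save: np.savez(save+n,X=X,im=im)
        for nm,z0,z1 in(('plate',.083,.098),('box+plate',.05,.098)):
            m=(X[...,2]>z0)&(X[...,2]<z1)&(b[...,0]>-.05)&(b[...,0]<.09)&(abs(b[...,1])<.2)
            n_,lab,st,cc=cv2.connectedComponentsWithStats(m.astype(np.uint8))
            if n_<2: continue
            k=1+np.argmax(st[1:,4]); P=b[lab==k]
            rr=cv2.minAreaRect(P.astype(np.float32)*1000);print(n,nm,len(P),np.round(rr[0],1),np.round(rr[1],1),round(rr[2],1),'min',(P.min(0)*1e3).round(1),'max',(P.max(0)*1e3).round(1))
E
python3 - <<'E'
from h import *
p=tcp(); plate(save='p5')
W=np.load('w4.npz');X=W['X'].reshape(-1,3);p4=np.array([.44213,-.02793,.11558])
a=np.c_[(X[:,:2]-p4[:2])@B,X[:,2]-p4[2]]*1000
m=(abs(a[:,0])<36)&(abs(a[:,1])<36)&(abs(a[:,2]+46.5)<3);a=a[m]
c,*_=np.linalg.lstsq(np.c_[a[:,:2],np.ones(len(a))],a[:,2],rcond=None);print(len(a),np.degrees(c[:2]),c[2],a.min(0),a.max(0))
E
```

```text
t 11.3 tcp [ 0.5728 -0.1109  0.086 ] board [ 0.0168 -0.2325] F [ 0.4 -0.8 -2.1] M [-0.04 -0.03  0.03]
scene plate 299 [  33.7 -128.3] [ 84.3 107.1] 0.4 min [  -8.7 -181.9] max [ 76.2 -74.9]
scene box+plate 596 [  31.7 -124. ] [ 97.3 115.6] 0.6 min [ -17.3 -182.1] max [ 80.  -66.5]
top plate 298 [  28.9 -129.6] [83.1 98.6] 0.1 min [ -12.7 -178.9] max [ 70.4 -80.3]
top box+plate 501 [  22.9 -130.2] [110.5  95.1] 87.7 min [ -24.8 -184.1] max [ 72.6 -75.5]
2540 [-0.4287171   0.01418554] -47.29088366661394 [-35.99898071 -35.55962242 -49.49806982] [ 26.88558141  34.37055134 -43.51615534]
```

The mould is square to the fence (0.1–0.4°) at board (30, −129) mm. I'll feed it along with a slight lean toward the fence.

Request:
{"fn": "play_rows", "kwargs": {"commands": "0 0 0.07 0 0 0;-0.014 0.1 0 0 0 0;-0.014 0.1 0 0 0 0;-0.014 0.1 0 0 0 0;-0.014 0.1 0 0 0 0;-0.014 0.1 0 0 0 0;-0.014 0.1 0 0 0 0;-0.014 0.1 0 0 0 0;-0.014 0.1 0 0 0 0;-0.014 0.1 0 0 0 0;-0.014 0.1 0 0 0 0;-0.014 0.1 0 0 0 0;-0.014 0.1 0 0 0 0;-0.014 0.1 0 0 0 0;-0.014 0.1 0 0 0 0;-0.014 0.1 0 0 0 0"}}

```text
time_s: 13.0
tcp_pos: [0.5664, -0.0658, 0.0882]
ee_rot: [[-0.983, -0.182, -0.001], [-0.182, 0.983, 0.0], [0.001, 0.0, -1.0]]
wrist_force: [-1.4, -3.7, -2.4]
gripper_width: 0.295
gripper_force: 30.0
```

```bash
python3 - <<'E'
from h import *
p=tcp(); plate()
E
```

```text
t 13.0 tcp [ 0.5664 -0.0658  0.0882] board [ 0.0185 -0.187 ] F [-1.4 -3.7 -2.4] M [-1.41  0.37  0.08]
scene plate 314 [ 34.  -92.5] [105.4  88.8] 87.8 min [ -10.8 -146.6] max [ 78.1 -40. ]
scene box+plate 707 [  31.5 -114.5] [166.1  96.2] 88.6 min [ -15.8 -196.9] max [ 81.2 -31.8]
top plate 278 [ 28.5 -94.6] [84.2 93.9] 3.1 min [ -14.9 -142.6] max [ 69.8 -45.7]
top box+plate 477 [ 24.6 -95.9] [ 90.3 109.7] 0.1 min [ -20.5 -150.7] max [ 69.8 -41. ]
```

Request:
{"fn": "play_rows", "kwargs": {"commands": "-0.02 0.13 0 0 0 0;-0.02 0.13 0 0 0 0;-0.02 0.13 0 0 0 0;-0.02 0.13 0 0 0 0;-0.02 0.13 0 0 0 0;-0.02 0.13 0 0 0 0;-0.02 0.13 0 0 0 0;-0.02 0.13 0 0 0 0;-0.02 0.13 0 0 0 0;-0.02 0.13 0 0 0 0;-0.02 0.13 0 0 0 0;-0.02 0.13 0 0 0 0;-0.02 0.13 0 0 0 0;-0.02 0.13 0 0 0 0;-0.02 0.13 0 0 0 0;-0.02 0.13 0 0 0 0;-0.02 0.13 0 0 0 0;-0.02 0.13 0 0 0 0;-0.02 0.13 0 0 0 0;-0.02 0.13 0 0 0 0"}}

```text
time_s: 15.1
tcp_pos: [0.5547, 0.0122, 0.0885]
ee_rot: [[-0.983, -0.182, -0.0], [-0.182, 0.983, -0.0], [0.0, 0.0, -1.0]]
wrist_force: [-1.1, -3.0, -2.7]
gripper_width: 0.299
gripper_force: 30.0
```

```bash
python3 - <<'E'
from h import *
p=tcp(); plate()
E
```

```text
t 15.1 tcp [0.5547 0.0122 0.0885] board [ 0.0209 -0.1082] F [-1.1 -3.  -2.7] M [-1.31  0.43  0.01]
scene plate 340 [ 33.3 -13.5] [104.   85.3] 89.0 min [ -9.3 -66.1] max [76.1 39.2]
scene box+plate 761 [ 31.4 -32.2] [ 97.4 164.2] 1.6 min [ -19.5 -115.1] max [78.6 49. ]
top plate 285 [ 30.3 -16.2] [98.6 84.4] 89.9 min [-12.  -65.4] max [72.6 33.1]
top box+plate 485 [ 25.3 -17. ] [110.   94.6] 89.9 min [-22.  -71.9] max [72.6 38. ]
```

Request:
{"fn": "play_rows", "kwargs": {"commands": "-0.021 0.15 0 0 0 0;-0.021 0.15 0 0 0 0;-0.021 0.15 0 0 0 0;-0.021 0.15 0 0 0 0;-0.021 0.15 0 0 0 0;-0.021 0.15 0 0 0 0;-0.021 0.15 0 0 0 0;-0.021 0.15 0 0 0 0;-0.021 0.15 0 0 0 0;-0.021 0.15 0 0 0 0;-0.021 0.15 0 0 0 0;-0.021 0.15 0 0 0 0;-0.021 0.15 0 0 0 0;-0.021 0.15 0 0 0 0;-0.021 0.15 0 0 0 0;-0.021 0.15 0 0 0 0;-0.021 0.15 0 0 0 0;-0.021 0.15 0 0 0 0;-0.021 0.15 0 0 0 0;-0.021 0.15 0 0 0 0"}}

```text
time_s: 17.2
tcp_pos: [0.542, 0.1022, 0.0884]
ee_rot: [[-0.983, -0.182, -0.0], [-0.182, 0.983, -0.0], [0.0, -0.0, -1.0]]
wrist_force: [-2.2, -3.7, -3.0]
gripper_width: 0.293
gripper_force: 30.0
```

Request:
{"fn": "play_rows", "kwargs": {"commands": "-0.014 0.1 0 0 0 0;-0.014 0.1 0 0 0 0;-0.014 0.1 0 0 0 0;-0.014 0.1 0 0 0 0;-0.014 0.1 0 0 0 0;-0.014 0.1 0 0 0 0;-0.014 0.1 0 0 0 0;-0.014 0.1 0 0 0 0;-0.014 0.1 0 0 0 0;-0.01 0.07 0 0 0 0;-0.01 0.07 0 0 0 0;0 0 0 0 0 0"}}

```text
time_s: 18.4
tcp_pos: [0.5381, 0.1337, 0.0885]
ee_rot: [[-0.983, -0.182, 0.001], [-0.182, 0.983, 0.001], [-0.001, 0.001, -1.0]]
wrist_force: [-0.6, -2.1, -2.9]
gripper_width: 0.294
gripper_force: 30.0
```

```bash
python3 - <<'E'
from h import *
p=tcp(); plate()
E
```

```text
t 18.4 tcp [0.5381 0.1337 0.0885] board [0.0263 0.0143] F [-0.6 -2.1 -2.9] M [-0.81  0.19 -0.07]
scene plate 384 [ 33.6 108.5] [104.2  86.7] 87.6 min [-10.7  57.1] max [ 76.1 161.6]
scene box+plate 823 [29.5 82.2] [172.2  95.9] 87.2 min [-18.5  -3.1] max [ 81.  166.3]
top plate 289 [ 28.4 104.8] [88.9 99. ] 0.4 min [-16.   54.9] max [ 72.6 154.6]
top box+plate 497 [ 20.4 105.3] [118.1  98.9] 82.1 min [-24.   45.1] max [ 75.6 165.2]
```

Nearly at the stop. I'll creep until the force rises.

Request:
{"fn": "play_rows", "kwargs": {"commands": "-0.008 0.06 0 0 0 0;-0.008 0.06 0 0 0 0;-0.008 0.06 0 0 0 0;0 0 0 0 0 0"}}

```text
time_s: 18.9
tcp_pos: [0.5374, 0.139, 0.0887]
ee_rot: [[-0.983, -0.182, 0.001], [-0.182, 0.983, 0.001], [-0.001, 0.0, -1.0]]
wrist_force: [-0.3, -1.7, -1.9]
gripper_width: 0.299
gripper_force: 30.0
```

Request:
{"fn": "play_rows", "kwargs": {"commands": "-0.008 0.06 0 0 0 0;-0.008 0.06 0 0 0 0;0 0 0 0 0 0"}}

```text
time_s: 19.2
tcp_pos: [0.537, 0.1407, 0.0888]
ee_rot: [[-0.983, -0.182, 0.0], [-0.182, 0.983, -0.003], [0.0, -0.003, -1.0]]
wrist_force: [1.9, -8.0, -1.2]
gripper_width: 0.297
gripper_force: 30.0
```

Request:
{"fn": "play_rows", "kwargs": {"commands": "-0.005 0.06 0 0 0 0;-0.005 0.06 0 0 0 0;0 0 0 0 0 0;0 0 0 0 0 0"}}

```text
time_s: 19.6
tcp_pos: [0.5368, 0.1417, 0.0895]
ee_rot: [[-0.983, -0.183, -0.001], [-0.183, 0.983, -0.007], [0.002, -0.007, -1.0]]
wrist_force: [4.3, -16.1, 1.4]
gripper_width: 0.301
gripper_force: 29.9
```

```bash
python3 - <<'E'
from h import *
p=tcp(); plate(save='p6')
im=np.load('p6top.npz')['im'];cv2.imwrite('pics/t6.png',cv2.resize(im[190:290,190:340],(780,520),interpolation=cv2.INTER_CUBIC))
E
```

```text
t 19.6 tcp [0.5368 0.1417 0.0895] board [0.0265 0.0225] F [  4.3 -16.1   1.4] M [-5.41 -1.47 -0.07]
scene plate 388 [ 33.6 115.9] [107.5  87.2] 88.2 min [-10.8  62.3] max [ 77.  170.3]
scene box+plate 827 [29.2 93.1] [164.   96.8] 88.7 min [-18.6  11.5] max [ 79.2 175. ]
top plate 286 [ 27.4 111.6] [102.5  77.4] 86.7 min [-13.2  61.4] max [ 68.  161.2]
top box+plate 505 [ 26.2 114.3] [116.9  98.9] 89.3 min [-23.  56.] max [ 76.5 172.6]
```

View pics/t6.png

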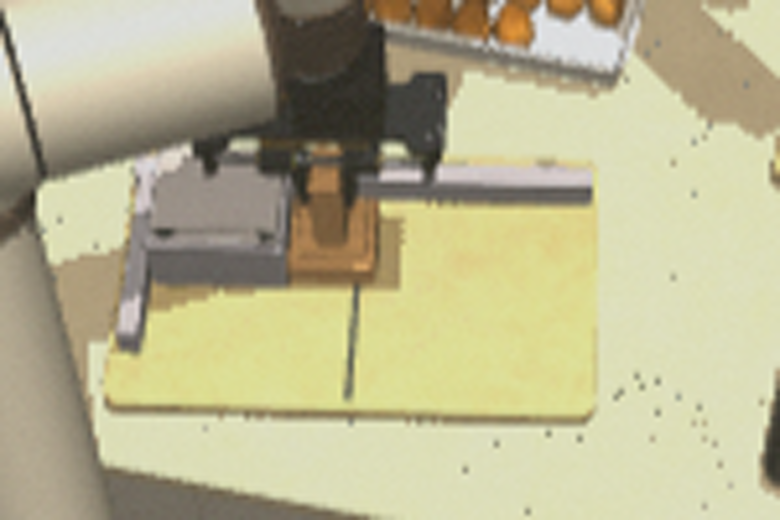

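The mould sits in the corner of fence and stop (box at (220,240) in the crop, stop at (135,280)), and the force has climbed to 16 N. I'll back off, lift and go above the plate.

Request:
{"fn": "play_rows", "kwargs": {"commands": "0.02 -0.1 0 0 0 0;0.04 -0.2 0 0 0 0;0.05 -0.26 0 0 0 0;0.05 -0.26 0 0 0 0;0 0 0 0 0 0;0 0 0.6 0 0 0;0 0 0.9 0 0 0;0 0 0.9 0 0 0;0 0 0.8 0 0 0;0 0 0 0 0 0;-0.11 0.75 0 0 0 0;-0.11 0.75 0 0 0 0;-0.11 0.75 0 0 0 0;-0.11 0.75 0 0 0 0;-0.11 0.75 0 0 0 0;0 0 0 0 0 0;0 0 0 0 0 0"}}

```text
time_s: 21.4
tcp_pos: [0.5238, 0.2337, 0.183]
ee_rot: [[-0.983, -0.183, -0.002], [-0.183, 0.983, -0.001], [0.002, -0.001, -1.0]]
wrist_force: [0.1, -0.6, -3.3]
gripper_width: 0.298
gripper_force: 29.9
```

```bash
python3 - <<'E'
from h import *
p=tcp()
ci,im,d=cap('wrist'); X=cloud(ci,d)
a=np.c_[(X.reshape(-1,3)[:,:2]-p[:2])@B,X.reshape(-1,3)[:,2]-p[2]]*1000
for z,nm in((-46.5,'sole'),):
    m=(abs(a[:,0])<40)&(abs(a[:,1])<40)&(abs(a[:,2]-z)<3);q=a[m]
    c,*_=np.linalg.lstsq(np.c_[q[:,:2],np.ones(len(q))],q[:,2],rcond=None);print(nm,len(q),np.degrees(c[:2]),c[2],q.min(0),q.max(0))
b=X[...,:2]@B-O
m=(X[...,2]>.087)&(X[...,2]<.096)&(abs(b[...,0]-.03)<.06)&(abs(b[...,1]-.11)<.08); P=b[m]*1000
print('plate near edge/sides', len(P),np.percentile(P,[1,99],axis=0) if len(P) else '')
m=(X[...,2]>.064)&(X[...,2]<.074)&(abs(b[...,0]-.03)<.06)&(abs(b[...,1]-.11)<.08); P=b[m]*1000
print('box top', len(P),np.percentile(P,[1,99],axis=0) if len(P) else '')
plate()
cv2.imwrite('pics/w7.png',im)
E
```

```text
t 21.4 tcp [0.5238 0.2337 0.183 ] board [0.0302 0.1153] F [ 0.1 -0.6 -3.3] M [-0.04  0.   -0.04]
sole 2574 [-0.6118459  -0.42273902] -47.47782237077126 [-36.6102318  -36.00419871 -49.49800405] [ 27.85104562  33.69851803 -43.50315051]
plate near edge/sides 2513 [[ -8.51001282  61.65286201]
 [ 68.99294928 159.90787296]]
box top 1455 [[-13.89407203  56.3515205 ]
 [ 63.47820515 165.13590132]]
scene plate 226 [ 33.1 115.6] [ 85.7 104.5] 0.2 min [-9.8 63.3] max [ 75.8 168. ]
scene box+plate 558 [ 30.6 116.3] [122.5  96.3] 88.9 min [-17.5  55.8] max [ 79.7 177.5]
top plate 167 [ 28.1 110.6] [98.6 84.5] 87.9 min [-15.9  61.7] max [ 69.2 160.5]
top box+plate 378 [ 21.6 112.5] [ 93.5 121.8] 6.5 min [-23.3  55.4] max [ 74.7 175.6]
```

View pics/w7.png

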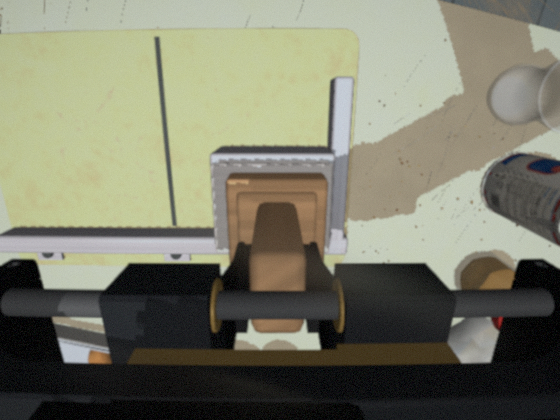

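The pusher is over the plate with the plate rim showing all round (plate 212–335 columns, pusher 225–328). I'll correct by about (+2, −3) mm, then lower it.

Request:
{"fn": "play_rows", "kwargs": {"commands": "0.09 -0.1 0 0 0 0;0 0 0 0 0 0;0 0 -0.2 0 0 0;0 0 -0.2 0 0 0;0 0 -0.1 0 0 0;0 0 -0.1 0 0 0;0 0 -0.1 0 0 0;0 0 0 0 0 0"}}

```text
time_s: 22.35
tcp_pos: [0.5271, 0.2305, 0.1629]
ee_rot: [[-0.983, -0.182, -0.001], [-0.182, 0.983, -0.0], [0.001, -0.0, -1.0]]
wrist_force: [0.4, 0.0, -2.7]
gripper_width: 0.297
gripper_force: 29.9
```

Request:
{"fn": "play_rows", "kwargs": {"commands": "0 0 -0.1 0 0 0;0 0 -0.1 0 0 0;0 0 -0.1 0 0 0;0 0 -0.1 0 0 0;0 0 0 0 0 0"}}

```text
time_s: 22.85
tcp_pos: [0.5275, 0.2307, 0.1518]
ee_rot: [[-0.983, -0.182, 0.001], [-0.182, 0.983, 0.0], [-0.001, 0.0, -1.0]]
wrist_force: [-0.8, -0.4, 4.8]
gripper_width: 0.297
gripper_force: 29.9
```

Request:
{"fn": "play_rows", "kwargs": {"commands": "0 0 -0.1 0 0 0;0 0 -0.1 0 0 0;0 0 -0.1 0 0 0;0 0 0 0 0 0"}}

```text
time_s: 23.25
tcp_pos: [0.5278, 0.2303, 0.1476]
ee_rot: [[-0.983, -0.183, 0.003], [-0.183, 0.983, -0.001], [-0.003, -0.001, -1.0]]
wrist_force: [-9.9, -4.2, 24.7]
gripper_width: 0.298
gripper_force: 30.0
```

Bottomed out (27 N, TCP 14 mm below first contact). I'll release it slowly.

Request:
{"fn": "play_rows", "kwargs": {"commands": "0 0 0 0 0 0;0 0 0.1 0 0 0;0 0 0.1 0 0 0;0 0 0.1 0 0 0;0 0 0.1 0 0 0;0 0 0.1 0 0 0;0 0 0.1 0 0 0;0 0 0.1 0 0 0;0 0 0.1 0 0 0;0 0 0.2 0 0 0;0 0 0.4 0 0 0;0 0 0.6 0 0 0;0 0 0 0 0 0;0 0 0 0 0 0"}}

```text
time_s: 24.65
tcp_pos: [0.5272, 0.2308, 0.2028]
ee_rot: [[-0.983, -0.182, 0.0], [-0.182, 0.983, 0.001], [-0.001, 0.001, -1.0]]
wrist_force: [0.9, -0.1, -3.4]
gripper_width: 0.293
gripper_force: 30.0
```

```bash
python3 - <<'E'
from h import *
p=tcp(); plate()
ci,im,d=cap('wrist'); X=cloud(ci,d); b=X[...,:2]@B-O
a=np.c_[(X.reshape(-1,3)[:,:2]-p[:2])@B,X.reshape(-1,3)[:,2]-p[2]]*1000
m=(abs(a[:,0])<40)&(abs(a[:,1])<40)&(abs(a[:,2]+46.5)<4);q=a[m]
c,*_=np.linalg.lstsq(np.c_[q[:,:2],np.ones(len(q))],q[:,2],rcond=None);print('sole',len(q),np.degrees(c[:2]),c[2],q.min(0),q.max(0))
m=(X[...,2]>.085)&(X[...,2]<.096)&(abs(b[...,0]-.03)<.06)&(abs(b[...,1]-.11)<.08); P=b[m]*1000
print('plate', len(P),np.percentile(P,[1,99],axis=0),np.median(X[m][:,2]))
m=(X[...,2]>.064)&(X[...,2]<.074)&(abs(b[...,0]-.03)<.06)&(abs(b[...,1]-.11)<.08); P=b[m]*1000
print('box top', len(P),np.percentile(P,[1,99],axis=0))
E
```

```text
t 24.65 tcp [0.5272 0.2308 0.2028] board [0.033  0.1118] F [ 0.9 -0.1 -3.4] M [-0.04  0.   -0.05]
scene plate 317 [ 30.2 113.2] [106.   85.7] 87.8 min [-11.3  60.7] max [ 74.7 167.2]
scene box+plate 664 [ 30.1 117.4] [113.9  94.8] 89.0 min [-16.9  60.7] max [ 78.3 174.1]
top plate 191 [ 25.6 110.1] [81.8 97. ] 0.3 min [-15.2  61.5] max [ 66.8 158.5]
top box+plate 399 [ 24.  111.5] [110.7  92.4] 89.6 min [-22.4  56.1] max [ 70.  166.9]
sole 3399 [0.7961445  0.08317587] -46.77415767715811 [-37.26079332 -35.93850938 -50.49777593] [ 25.52458574  33.86804324 -42.50029342]
plate 2557 [[ -8.76775345  61.01135   ]
 [ 67.44262262 159.80341839]] 0.09040803790531302
box top 1202 [[-13.72448926  55.72072237]
 [ 65.96296332 165.17216075]]
```

The plate has sprung back (z 0.090) and the mould is unmoved. I'll return the pusher to the tray.

Request:
{"fn": "play_rows", "kwargs": {"commands": "-0.07 -0.95 0 0 0 -0.025;-0.07 -0.95 0 0 0 -0.025;-0.07 -0.95 0 0 0 -0.025;-0.07 -0.95 0 0 0 -0.025;-0.07 -0.95 0 0 0 -0.025;-0.07 -0.95 0 0 0 -0.025;-0.07 -0.95 0 0 0 -0.025;-0.07 -0.95 0 0 0 -0.025;-0.07 -0.95 0 0 0 -0.025;-0.07 -0.95 0 0 0 -0.025;-0.07 -0.95 0 0 0 -0.025;-0.07 -0.95 0 0 0 -0.025;-0.07 -0.95 0 0 0 -0.025;-0.07 -0.95 0 0 0 -0.025;-0.07 -0.95 0 0 0 -0.025;-0.07 -0.95 0 0 0 -0.025;-0.07 -0.95 0 0 0 -0.025;-0.07 -0.95 0 0 0 -0.025;-0.07 -0.95 0 0 0 -0.025;0 0 0 0 0 0"}}

```text
time_s: 26.8
tcp_pos: [0.4867, -0.3135, 0.2013]
ee_rot: [[-0.994, -0.108, -0.002], [-0.108, 0.994, -0.0], [0.002, 0.0, -1.0]]
wrist_force: [-0.4, 0.6, -1.5]
gripper_width: 0.294
gripper_force: 30.0
```

Request:
{"fn": "play_rows", "kwargs": {"commands": "0 -0.6 -0.5 0 0 0;0 -0.3 -0.8 0 0 0;0 0 -0.8 0 0 0;0 0 -0.8 0 0 0;0 0 -0.6 0 0 0;0 0 -0.4 0 0 0;0 0 -0.2 0 0 0;0 0 0 0 0 0"}}

```text
time_s: 27.6
tcp_pos: [0.4872, -0.3376, 0.0788]
ee_rot: [[-0.994, -0.112, -0.001], [-0.112, 0.994, 0.0], [0.001, 0.001, -1.0]]
wrist_force: [0.2, -0.2, -1.7]
gripper_width: 0.296
gripper_force: 30.0
```

Request:
{"fn": "play_rows", "kwargs": {"commands": "0 0 -0.1 0 0 0;0 0 -0.07 0 0 0;0 0 -0.05 0 0 0;0 0 0 0 0 0"}}

```text
time_s: 28.0
tcp_pos: [0.4874, -0.3379, 0.073]
ee_rot: [[-0.994, -0.111, 0.0], [-0.111, 0.994, -0.0], [-0.0, -0.0, -1.0]]
wrist_force: [0.3, -0.4, -3.1]
gripper_width: 0.293
gripper_force: 30.0
```

Request:
{"fn": "play_rows", "kwargs": {"commands": "0 0 -0.05 0 0 0;0 0 -0.03 0 0 0;0 0 0 0 0 0"}}

```text
time_s: 28.3
tcp_pos: [0.4875, -0.3381, 0.0727]
ee_rot: [[-0.994, -0.112, 0.001], [-0.112, 0.994, -0.001], [-0.001, -0.001, -1.0]]
wrist_force: [-2.7, 2.0, 7.3]
gripper_width: 0.29
gripper_force: 30.0
```

Request:
{"fn": "play_rows", "kwargs": {"commands": "0 0 0.03 0 0 0;0 0 0 0 0 0;0 0 0 0 0 0;0 0 0 0 0 0;0 0 0 0 0 0;0 0 0 0 0 0;0 0 0 0 0 0;0 0 0 0 0 0", "grip": 75}}

```text
time_s: 29.1
tcp_pos: [0.4874, -0.3379, 0.0713]
ee_rot: [[-0.994, -0.111, -0.0], [-0.111, 0.994, -0.0], [0.0, -0.0, -1.0]]
wrist_force: [0.6, -0.1, -0.3]
gripper_width: 0.847
gripper_force: 0.0
```

Request:
{"fn": "play_rows", "kwargs": {"commands": "0 0 0.4 0 0 0;0 0 0.8 0 0 0;0 0 1 0 0 0;0 0 1 0 0 0;0 0 1 0 0 0;0 0 1 0 0 0;-0.5 0 0.5 0 0 0;-0.8 -0.8 0 0 0 0;-0.8 -0.8 0 0 0 0;-0.8 -0.8 0 0 0 0;0 0 0 0 0 0;0 0 0 0 0 0;0 0 0 0 0 0"}}

```text
time_s: 30.4
tcp_pos: [0.4008, -0.4096, 0.2428]
ee_rot: [[-0.994, -0.112, 0.001], [-0.112, 0.994, -0.0], [-0.001, -0.0, -1.0]]
wrist_force: [0.9, -0.2, 0.0]
gripper_width: 0.861
gripper_force: 0.0
```

```bash
python3 - <<'E'
from h import *
p=tcp(); plate(save='p9')
T=np.load('p9top.npz');X=T['X']
m=(X[...,2]>.1)&(X[...,2]<.118)&(abs(X[...,0]-.487)<.05)&(abs(X[...,1]+.338)<.05);P=X[m];print('handle',len(P),cv2.minAreaRect(P[:,:2].astype(np.float32)*1e3),np.median(P[:,2]))
im=T['im'];cv2.imwrite('pics/t9.png',cv2.resize(im[170:300,150:450],(798,346),interpolation=cv2.INTER_CUBIC))
E
```

```text
t 30.4 tcp [ 0.4008 -0.4096  0.2428] board [-0.2059 -0.4957] F [ 0.9 -0.2  0. ] M [-0.02 -0.04 -0.01]
scene plate 387 [ 33.4 113.5] [106.8  87.4] 89.7 min [-10.5  59.9] max [ 76.8 167. ]
scene box+plate 728 [ 31.9 117. ] [ 99.1 115.3] 0.8 min [-18.3  58.9] max [ 80.9 174.5]
top plate 197 [ 30.1 134.3] [57.9 84.7] 88.0 min [-13.  105.1] max [ 72.9 162.3]
top box+plate 291 [ 26.4 136.2] [61.4 98.6] 87.8 min [-22.  105.1] max [ 75.6 167.5]
handle 64 ((481.14727783203125, -336.1706237792969), (48.97303009033203, 23.749448776245117), 6.871713638305664) 0.10844348471699147
```

View pics/t9.png

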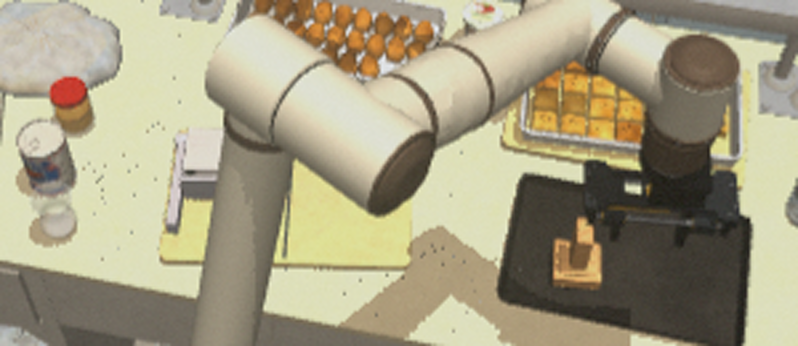

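The pusher stands upright on the tray (575,255). The mould is at the stop (200,160), the bystanders at (45,155), (70,100) and (55,220) are untouched, and the arm is clear.

```bash
python3 -c "
from station import r
print(r.finish_job())"
```

```text
the job is handed in; nothing more can be done
None
```

The job is handed in at about 30 s: the mould was fed flat along the fence to the end stop, the plate was bottomed out and sprang back up, the pusher is upright on the tray, and the tin, jar and glass were left alone; no verdict came back.

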